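Hang the drying shelf on the slotted upright

TASK

Hang the small bracket shelf on the slotted upright: feel its two claws into the two slots, lower it so they hook behind the plate, then press it down past the spring clip until it is fully home, and let go. Do not force it: never let it bear on the upright with more than 40 N. Leave the other things on the table where they are.

Things in the scene. Friction and masses are not known exactly. Their poses are not given: they have to be found in the camera images.
- bracket: Loose bare-metal bracket shelf, 0.26 to 0.40 kg, standing on the table. Origin: bottom edge of its back face, mid width; z up, +x the way the claws point (out of the back face), y along its width. Shelf: x -110 to 0, y -45 to 45, z 0 to 5 mm, a 12 mm lip at its far edge. Back plate: x -5 to 0, 80 wide, 88 high.
- bracket_grip (a point): Point to grasp, at x -38, y 0, z 75 mm of the bracket, in its grip rib: an upright web on the middle line, 10 mm thick in y, x -60 to -5, top at z 90. Pinch it from above, across y, firmly (about 50 N).
- bracket_claws (a point): Middle between the two claws, at x 0, y 0, z 75 mm of the bracket (underside of their necks). Claws at y -25 and +25, each 4 mm thick in y: a neck (z 75 to 87) out to x 14, then a hook hanging from its end (x 6 to 14, down to z 61). A plate 4 mm thick fits between hook and back face with 2 mm of play.
- bracket_stud (a point): On the axis of the round stud, 8 mm in diameter, that sticks out of the back face to x 16 mm at y 0, z 30 of the bracket; this point lies on the back face.
- upright: Fixed stand: a column, 0.23 m tall, with a slotted steel plate on the side the shelf hangs from. Origin: table height, below the middle of the plate's front face; z up, +x from the front face into the plate towards the column. The shelf hangs on the -x side, its axes parallel to these. Plate: x 0 to 4, 80 wide, z 90 to 221 mm.
- slots (a point): Nominal middle between the two slots at their bottom edges, on the front face: x 0, y 0, z 175 mm of the upright. Slots at y -25 and +25, 8 mm wide, z 175 to 211. Nominal only: the plate is clamped by hand and really sits up to 10 mm to either side (y) and up to 3 mm higher or lower, slots and clip together; this is not measured and must be felt or seen. x is exact.
- clip (a point): Nominal middle of the spring clip: two brass rollers 8 mm in diameter, along x, at y -6 and +6, z 136.5 mm of the upright, behind a window in the plate (y -16 to 16, z 120 to 168) that takes the stud. A push of roughly 8 to 18 N forces the stud down between them and it snaps below; the shelf's weight alone rests on top. Shifted with the plate as the slots are.
- hung (a point): Nominal place of the bracket's origin when fully home (z 100 mm of the upright, plus the plate's unmeasured shift). Go in with the bracket about 19 mm above this, along +x, until its back face meets the plate; claws that miss the slots stop it 14 mm short. Then go down: the stud meets the clip 12 mm above home; home, the necks rest on the slots' bottom edges.
- tube_a: Bystander: paint tube, 110 mm long, lying.
- tube_b: Bystander: paint tube, 110 mm long, lying.
- paint_jar: Bystander: closed paint jar, 60 mm wide, 85 mm high; origin under its centre.
- water_cup: Bystander: white cup, 76 mm wide, 90 mm high; origin under its centre.
- tape_roll: Bystander: roll of tape lying flat, 90 mm wide, 24 mm high.
- brush: Bystander: flat paint brush with a yellow handle, 200 mm long, lying.
- eraser: Bystander: black rubber block, 50 x 30 x 18 mm.
Not all that is in view belongs to the job. Leave any yellow look-alike of the bracket alone. What is shaped like the upright but orange is not meant.

How it is judged (in metres and radians):
On the way, in this order (a step that is already met when the one before it is completed fails the run):
1. both claws are through the slots, the shelf still above the clip (x of bracket in the frame of upright between -0.006 and 0.003 m and y of bracket in the frame of upright between -0.0135 and 0.0135 m and z of bracket in the frame of upright between 0.106 and 0.13 m), for 0.1 s.
2. the shelf is pressed down past the clip (x of bracket in the frame of upright above -0.006 m and z of bracket in the frame of upright between 0.095 and 0.1045 m), for 0.2 s.
At the end, for the whole second after the job is handed in: The shelf hangs by both claws on the slotted plate, its back within 6 mm of the plate, pressed past the clip to its hung height (origin 95 to 104.5 mm above the table), within 13.5 mm of the middle of the upright, level and square within 0.1 rad, at rest (all of step 2 and x of bracket in the frame of upright below 0.003 m and y of bracket in the frame of upright between -0.0135 and 0.0135 m and angle between bracket's own z axis and vertical below 0.1 rad and angle between the x axis of bracket and the x axis of upright, either way round below 0.1 rad and linear speed of bracket below 0.02 m/s); the robot touches nothing.
It fails at once if the shelf bears on the upright with more than 40 N (contact force between bracket and upright above 40 N).
It fails at once if a bystander is moved more than 30 mm (distance of any of tube_a, tube_b, paint_jar, water_cup, tape_roll, brush, eraser from where it was at the start of the episode above 0.03 m).
It also fails if it takes over 72 s, if anything falls off the work surface, if the arm or the gripper's body presses on something with over 40 N, if the wrist force passes 120 N, or if a joint passes its speed limit or range.

ROBOT

A 7-joint arm with a two-finger parallel gripper is mounted at the origin on the work surface. World frame = base frame: x ahead of the robot, y to its left, z up, the work surface at z = 0. Lengths are in mm, angles in rad, forces in N, time in s.
With the tool pointing down it reaches from about 400 to 875 mm from the base axis. Payload 4.4 kg.
Tool frame: the origin (TCP) lies on the centre line of the jaws, within the pads' length; the fingertips stand 14 mm ahead of it and the grasp point (between the pads) lies 5 mm behind it; z points along the fingers, y is the line along which they close (so a half turn about z gives the same grasp; the last joint's range is limited). The gripper opens to 85 mm and grips with 20 to 120 N. Pads are 22 mm wide; open, the fingers measure 114 mm over their backs; the gripper's body (76 mm by 85 mm) begins 54 mm behind the grasp point. The pads swing forward as they close: fully open they stand 13 mm farther back than shut.
Start: joints at [1.094, 0.628, 0.038, 1.517, -0.027, 0.996, -0.02], TCP at [259.601, -595.924, 245.313] pointing down, gripper open.
Joint ranges: [-3.06, 3.06], [-0.37, 2.12], [-1.25, 1.32], [0.18, 2.47], [-1.1, 4.24], [0.23, 1.98], [-2.94, 2.94]. Speed limits (rad/s): [2.57, 2.57, 3.14, 3.14, 3.14, 3.14, 3.14].

INTERFACE

Orientations are given as a unit quaternion [w, x, y, z].
In Python, from workcell import status, camera, manip gives the robot as it stands.
- The arm moves only by the tool play_rows, never from a script. Its argument "deltas" is a list of rows, each a list of 7 numbers: the turn, a rotation vector about the tool's x, y, z in units of 8 degrees (1.0 is 8 degrees), then the shift along the tool's x, y, z in units of 40 mm (1.0 is 40 mm), then the closure, from -1 (fully open) to 1 (shut). In form: [[wx, wy, wz, tx, ty, tz, grip], ...]. A call has 1 to 12 rows; each row is the pose to reach, as a shift and turn from the pose commanded when the call began, along the tool's axes at that moment; what a row does not reach only later rows make up. A row lasts 1/8 s, in which the tool goes at most 62.5 mm and 10.7 degrees, less where a joint would pass 70% of its speed; a pose out of reach is approached as far as the arm can. A call with a gripper value outside its range is refused whole. The fingers move at their own pace and stop on an object; "force" is the grip in N (left out, the last holds). Time passes only in rows, so rows that repeat a pose let the fingers close. It gives the time, the measured TCP pose, the force, the opening and the grip force at its end, in the units of the state.
- status.sense(): the state, without advancing time (a new reading comes with each control period).
- camera(name): name is "side" or "top" or "wrist"; returns a dict with "frame" (480x640x3 uint8, red, green, blue), "vfov" (degrees; the focal length in pixels is half the picture's height over the tangent of half this angle, whatever the lens; pixels are square), "cx", "cy" (the principal point, pixels), "rvec" (rotation vector, rad) and "tvec" (3), from world to camera coordinates, as OpenCV has them. Camera axes: x right, y down, z forward; pixel columns grow to the right and rows downward; lengths in mm; the calibration is good to about 2 mm. A picture is of the moment at which its call begins. There is no depth.
- manip.hand_in(): hands the job in; it is judged then, once.
The state is a dict: "clock": time; "qpos": joint angles; "joint_vel": joint speeds; "joint_efforts": joint torques, N m; "tcp_pos": TCP position; "tool_rot": TCP orientation; "contact_force": force on the tool from outside, world axes, zero at the start; "wrist_torque": the same for the moment, N m; "finger_gap": finger opening in mm; "grip_force": force on a finger pad.
Only numpy, scipy, OpenCV 4.12 (cv2) and the standard library are available. Lean on these libraries where they do the work, as an engineer would, in place of code of your own. Each camera call takes 0.05 s, during which the arm holds its last target. There are 200 camera calls.

## Working session

There is one attempt and no reset: what is moved stays moved. The work goes in short steps, Python scripts to look and compute and a tool call to move; the robot and the scene stay as the last step left them, time stands still between calls to the robot, and variables do not carry over. Pictures are saved under pics/ and viewed, at most 10 in all, crops included, and the job is handed in when it is done.

Besides the shell and the picture viewer there is one more tool, called after "Emit:" as name([rows], argument=value, ...), one row to a line, values as JSON. play_rows: Moves the arm, as the interface text tells. Its arguments: {"type":"object","properties":{"deltas":{"type":"array","items":{"type":"array","items":{"type":"number"}}},"force":{"type":"number"}},"required":["deltas"]}

```bash
mkdir -p pics
cat > h.py <<'E'
import numpy as np, cv2
from workcell import status, camera, manip
def grab(n,f):
    c=camera(n); np.savez(f'pics/{f}.npz',**{k:np.array(v) for k,v in c.items()})
    cv2.imwrite(f'pics/{f}.png',c['frame'][:,:,::-1]); return c
def load(f): return dict(np.load(f'pics/{f}.npz'))
def KRt(c):
    f=240/np.tan(np.radians(float(c['vfov']))/2)
    K=np.array([[f,0,float(c['cx'])],[0,f,float(c['cy'])],[0,0,1]])
    return K,cv2.Rodrigues(np.array(c['rvec'],float).ravel())[0],np.array(c['tvec'],float).ravel()
def proj(c,P):
    K,R,t=KRt(c); q=(np.atleast_2d(P)@R.T+t)@K.T; return q[:,:2]/q[:,2:]
def onz(c,uv,z):
    K,R,t=KRt(c); o=-R.T@t; d=(R.T@np.linalg.inv(K)@np.c_[np.atleast_2d(uv),np.ones(len(np.atleast_2d(uv)))].T).T
    return o+d*((z-o[2])/d[:,2])[:,None]
E
python3 - <<'E'
from h import *
for n in ("top","side","wrist"):
    c=grab(n,n+"0"); K,R,t=KRt(c); print(n,K[0,0],(-R.T@t).round(),R[2].round(2))
print(status.sense())
a=[cv2.imread(f'pics/{n}0.png') for n in ("top","side")]
E
```

```text
top 603.312854211396 [ 381.   15. 1577.] [ 0.12 -0.01 -0.99]
side 446.79675508582875 [ 505. -720.  866.] [ 0.02  0.68 -0.73]
wrist 425.380847465242 [ 321. -569.  373.] [-0.24 -0.1  -0.96]
{'clock': 0.15, 'qpos': array([ 1.09419448,  0.62914522,  0.03842691,  1.51812279, -0.02700371,
        0.99626851, -0.01999188]), 'joint_vel': array([ 0.00083594, -0.00461131, -0.00089508, -0.00284086, -0.00120337,
       -0.00022242,  0.00012748]), 'joint_efforts': array([ 1.14731065e-03, -5.63803518e+01,  1.22755129e+00, -1.93654919e+01,
        1.11436102e-02,  7.27643797e-03,  2.97330826e-05]), 'tcp_pos': array([ 259.44228143, -595.50096815,  244.59738698]), 'tool_rot': array([-6.99425556e-04,  9.78976611e-01,  2.03971285e-01, -1.41068519e-04]), 'contact_force': array([-0.16107719, -0.50199378,  0.43311065]), 'wrist_torque': array([ 0.05135284, -0.02903152, -0.00578438]), 'grip_force': 0.0, 'finger_gap': 85.62694254206288}
```

View pics/top0.png

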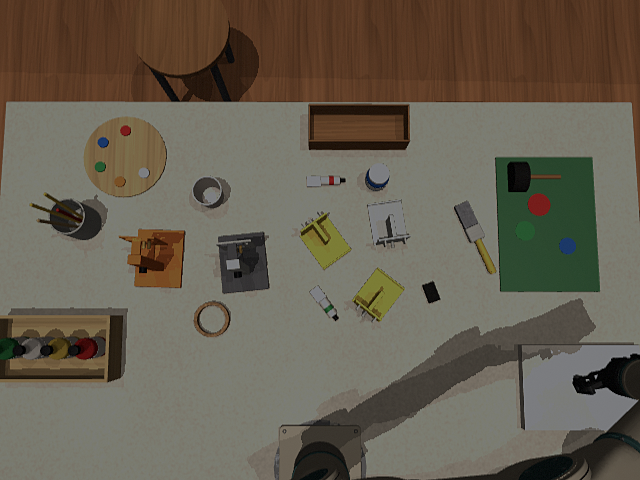

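View pics/side0.png

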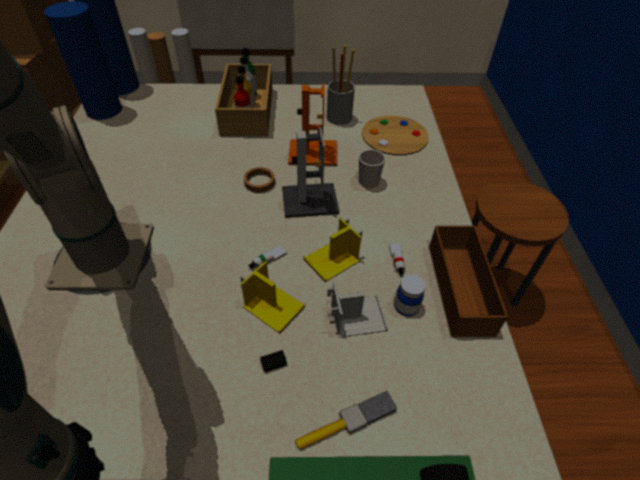

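The top view shows the grey bracket at about (388,222), with its back plate towards the bottom of the picture, and the dark upright at about (243,262). The yellow and orange look-alikes sit nearby. I'll zoom in on both objects in both views.

Run:
```python
from h import *
t=cv2.imread('pics/top0.png');s=cv2.imread('pics/side0.png')
def cr(i,x,y,w,h): 
    o=cv2.resize(i[y:y+h,x:x+w],(400,300),interpolation=cv2.INTER_CUBIC); return cv2.convertScaleAbs(o,alpha=1.6)
m=np.vstack([np.hstack([cr(t,350,190,80,60),cr(t,205,220,80,60)]),np.hstack([cr(s,310,270,100,75),cr(s,260,125,100,75)])])
cv2.imwrite('pics/m1.png',m)
```

```text
(no output)
```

View pics/m1.png

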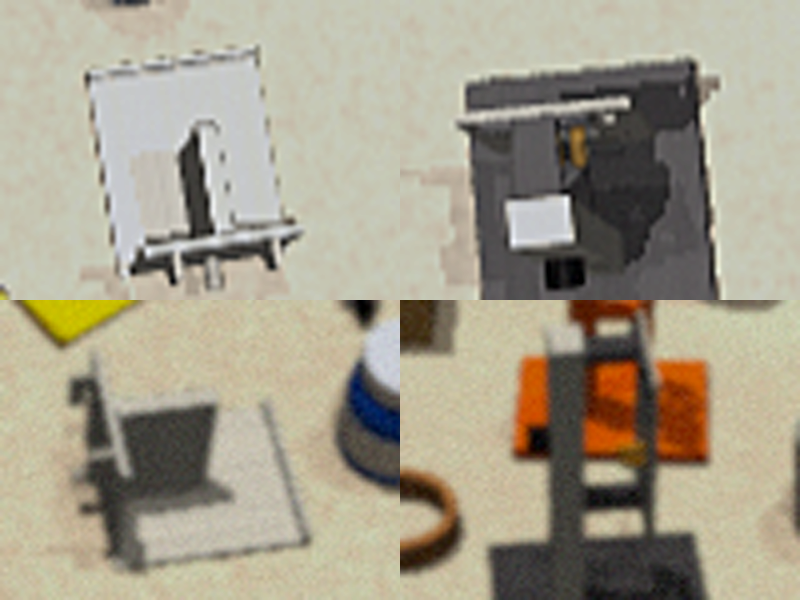

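```bash
cat > fit.py <<'E'
from h import *
from scipy.optimize import least_squares
T=load('top0');S=load('side0')
def W(p,P):
    c,s=np.cos(p[2]),np.sin(p[2]); P=np.array(P,float)
    return np.c_[p[0]+c*P[:,0]-s*P[:,1],p[1]+s*P[:,0]+c*P[:,1],P[:,2]]
def fit(tp,sp,p0):
    def r(p):
        o=(proj(T,W(p,[a for a,_ in tp]))-[b for _,b in tp]).ravel()
        if sp:o=np.r_[o,(proj(S,W(p,[a for a,_ in sp]))-[b for _,b in sp]).ravel()]
        return o
    q=least_squares(r,p0,loss='soft_l1'); return q.x,r(q.x).reshape(-1,2)
E
python3 - <<'E'
from fit import *
tp=[((-110,-45,12),(367.6,205)),((-110,45,12),(401.4,200)),((-2,-40,88),(377,240)),((-2,40,88),(410.5,236)),((-60,0,90),(390.5,214.5)),((14,-25,87),(385.2,246.6)),((14,25,87),(405,243.4))]
sp=[((-110,45,0),(387,330.7)),((-110,-45,12),(376,296)),((-60,0,90),(363.8,293))]
x=onz(T,(390,222),0)[0]
p,r=fit(tp,sp,[x[0],x[1],np.pi]); print(p,np.degrees(p[2]));print(r.round(1).tolist())
p2,r=fit(tp,[],[x[0],x[1],np.pi]); print(p2)
up=[((0,-40,221),(216.6,244.4)),((0,40,221),(251,240))]
x=onz(T,(235,242),221)[0]
q,r=fit(up,[],[x[0],x[1],np.pi]);print(q,np.degrees(q[2]),r.round(1).tolist())
print('coltop',onz(T,[(226.6,260.0),(239.6,259),(227.6,269.6),(239.6,268.6)],230).round(1).tolist())
base=onz(T,[(218.6,236.6),(264,232.6)],10);print(base.round(1).tolist())
print('proj slots side',proj(S,W(q,[(0,-40,221),(0,40,221),(0,40,90),(0,0,100)])).round(1).tolist())
g=W(p,[(-38,0,75)]);print('grip',g)
from scipy.spatial.transform import Rotation as Ro
s=status.sense(); w,*v=s['tool_rot']; print(Ro.from_quat([*v,w]).as_matrix().round(3))
E
```

```text
[ 566.34665646 -187.00409928    3.27451734] 187.6160234803055
[[-0.2, -1.2], [-0.2, -0.7], [1.4, 0.4], [-0.4, 0.1], [0.4, 0.8], [0.0, -0.6], [0.1, -0.1], [-0.9, 0.3], [0.8, -2.0], [-0.7, -0.0]]
[ 565.93975714 -186.60807988    3.27223659]
[542.49391484 194.60584686   3.26976448] 187.3437046663031 [[-0.4, 0.0], [0.4, -0.0]]
coltop [[501.3, 208.9, 230.0], [503.5, 179.8, 230.0], [479.8, 206.3, 230.0], [482.0, 179.5, 230.0]]
[[582.4, 262.5, 10.0], [593.0, 143.9, 10.0]]
proj slots side [[318.2, 126.7], [323.1, 145.8], [321.7, 186.9], [319.5, 174.1]]
grip [[ 604.01144001 -181.96782282   75.        ]]
[[ 0.917  0.399 -0.001]
 [ 0.399 -0.917  0.001]
 [ 0.    -0.001 -1.   ]]
```

Emit:
play_rows([
  [0,0,0.3,1.0,-0.5,0,-1],
  [0,0,0.6,2.2,-1.1,0,-1],
  [0,0,0.9,3.4,-1.7,0,-1],
  [0,0,1.2,4.6,-2.3,0,-1],
  [0,0,1.5,5.8,-2.9,0,-1],
  [0,0,1.8,7.0,-3.5,0,-1],
  [0,0,1.99,8.2,-4.1,0,-1],
  [0,0,1.99,9.4,-4.7,0,-1],
  [0,0,1.99,10.6,-5.3,0,-1],
  [0,0,1.99,11.6,-5.8,0,-1],
  [0,0,1.99,12.03,-6.04,0,-1],
  [0,0,1.99,12.03,-6.04,0,-1],
])

```text
clock: 1.65
tcp_pos: [604.4, -181.4, 244.9]
tool_rot: [-0.0, 0.998, 0.067, -0.0]
contact_force: [0.0, -0.3, 0.6]
finger_gap: 85.3
grip_force: 0.0
```

Run:
```python
from h import *
grab('wrist','w1'); s=status.sense(); print({k:np.round(s[k],3) for k in('clock','tcp_pos','tool_rot','qpos')})
```

```text
{'clock': np.float64(1.7), 'tcp_pos': array([ 603.332, -183.471,  245.03 ]), 'tool_rot': array([ 0.001,  0.998,  0.066, -0.001]), 'qpos': array([ 0.183,  0.602,  0.11 ,  1.576, -0.074,  0.968, -1.122])}
```

View pics/w1.png

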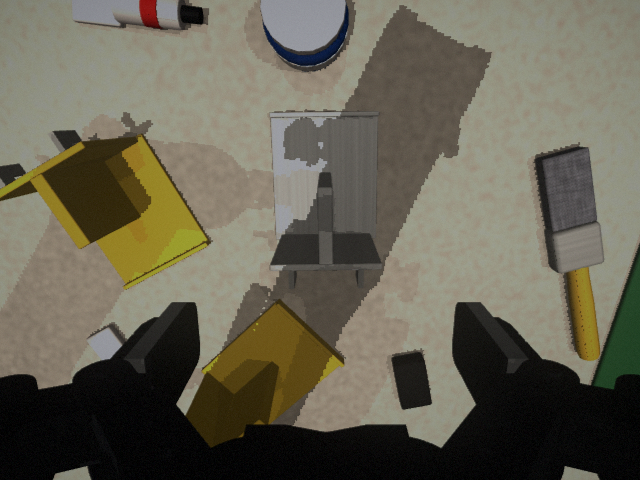

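Run:
```python
import fit; from fit import *
fit.T=load('w1'); p0=[566.3,-187,3.2745]
tp=[((-110,-45,12),(271,113)),((-110,45,12),(378,113)),((0,-40,88),(270.5,268.5)),((0,40,88),(382.5,268.5)),((-60,0,90),(325,174)),((14,-25,87),(293,287)),((14,25,87),(361,287))]
p,r=fit.fit(tp,[],p0);print(p,np.degrees(p[2]),W(p,[(-38,0,75)]));print(r.round(1).tolist())
```

```text
Traceback (most recent call last):
AttributeError: 'function' object has no attribute 'fit'
```

```bash
sed -i 's/def fit(tp,sp,p0):/def fit(tp,sp,p0,T=T):/' fit.py
python3 - <<'E'
from fit import *
T=load('w1'); p0=[566.3,-187,3.2745]
tp=[((-110,-45,12),(271,113)),((-110,45,12),(378,113)),((0,-40,88),(270.5,268.5)),((0,40,88),(382.5,268.5)),((-60,0,90),(325,174)),((14,-25,87),(293,287)),((14,25,87),(361,287))]
p,r=fit(tp,[],p0,T);print(p,np.degrees(p[2]),W(p,[(-38,0,75)]));print(r.round(1).tolist())
E
```

```text
[ 569.02016751 -186.95694199    3.28674814] 188.3167969166622 [[ 606.62053773 -181.46038313   75.        ]]
[[-1.4, -2.2], [2.0, -3.5], [-0.3, 1.2], [0.2, 0.1], [0.5, 11.6], [-0.9, 0.3], [0.2, -0.4]]
```

Emit:
play_rows([
  [0,0,0,0.03,0,0.6,-1],
  [0,0,0,0.03,0,1.4,-1],
  [0,0,0,0.03,0,2.2,-1],
  [0,0,0,0.03,0,3.0,-1],
  [0,0,0,0.03,0,3.6,-1],
  [0,0,0,0.03,0,4.0,-1],
  [0,0,0,0.03,0,4.2,-1],
  [0,0,0,0.03,0,4.37,-1],
  [0,0,0,0.03,0,4.37,-1],
  [0,0,0,0.03,0,4.37,0.5],
  [0,0,0,0.03,0,4.37,1],
  [0,0,0,0.03,0,4.37,1],
], force=50)

```text
clock: 3.2
tcp_pos: [605.7, -182.1, 70.9]
tool_rot: [0.0, 0.998, 0.066, 0.0]
contact_force: [0.4, 0.0, 1.1]
finger_gap: 32.1
grip_force: 0.0
```

Emit:
play_rows([
  [0,0,0,0,0,0,1],
  [0,0,0,0,0,0,1],
  [0,0,0,0,0,0,1],
  [0,0,0,0,0,0,1],
  [0,0,0,0,0,0,1],
  [0,0,0,0,0,0,1],
], force=50)

```text
clock: 3.95
tcp_pos: [605.5, -181.8, 70.5]
tool_rot: [-0.0, 0.998, 0.067, -0.0]
contact_force: [-1.2, 1.6, 1.0]
finger_gap: 9.2
grip_force: 53.4
```

Emit:
play_rows([
  [0,0,0,0,0,-0.2,1],
  [0,0,0,0,0,-0.7,1],
  [0,0,0,0,0,-1.4,1],
  [0,0,0,0,0,-2.1,1],
  [0,0,0,0,0,-2.8,1],
  [0,0,0,0,0,-3.4,1],
  [0,0,0,0,0,-3.75,1],
  [0,0,0,0,0,-3.75,1],
  [0,0,0,0,0,-3.75,1],
])

```text
clock: 5.08
tcp_pos: [604.8, -181.9, 219.7]
tool_rot: [-0.0, 0.998, 0.066, -0.001]
contact_force: [-0.7, -0.6, -4.1]
finger_gap: 9.3
grip_force: 52.8
```

Emit:
play_rows([
  [0,0,0,0.1,-0.4,0,1],
  [0,0,0,0.2,-1.3,0,1],
  [0,0,0,0.4,-2.3,0,1],
  [0,0,0,0.7,-3.3,0,1],
  [0,0,0,1.0,-4.3,0,1],
  [0,0,0,1.2,-5.3,0,1],
  [0,0,0,1.5,-6.3,0,1],
  [0,0,0,1.76,-7.3,0,1],
  [0,0,0,1.76,-8.3,0,1],
  [0,0,0,1.76,-9.2,0,1],
  [0,0,0,1.76,-9.53,0,1],
  [0,0,0,1.76,-9.53,0,1],
])

```text
clock: 6.58
tcp_pos: [624.0, 206.3, 219.9]
tool_rot: [0.0, 0.998, 0.068, -0.001]
contact_force: [-0.0, -0.8, -3.2]
finger_gap: 9.2
grip_force: 52.7
```

Emit:
play_rows([
  [0,0,0,0,0,0,1],
  [0,0,0,0,0,0,1],
  [0,0,0,0,0,0,1],
])

```text
clock: 6.95
tcp_pos: [625.1, 203.8, 220.6]
tool_rot: [0.0, 0.998, 0.066, 0.0]
contact_force: [-0.9, 0.4, -2.2]
finger_gap: 9.6
grip_force: 52.7
```

Run:
```python
from h import *
for n in ('wrist','top','side'): grab(n,n+'2')
s=status.sense(); print({k:np.round(s[k],3) for k in('clock','tcp_pos','tool_rot','qpos','contact_force','finger_gap')})
w=cv2.imread('pics/wrist2.png')
t=cv2.imread('pics/top2.png')[195:295,185:285]; s=cv2.imread('pics/side2.png')[90:210,270:390]
f=lambda i:cv2.convertScaleAbs(cv2.resize(i,(300,300),interpolation=cv2.INTER_CUBIC),alpha=1.5)
cv2.imwrite('pics/m2.png',np.hstack([cv2.resize(w,(500,375),interpolation=cv2.INTER_AREA)[:375],np.vstack([f(t),f(s)])[:375]]) if 0 else np.hstack([np.vstack([cv2.resize(w,(500,375)),np.zeros((225,500,3),np.uint8)]),np.vstack([f(t),f(s)])]))
```

```text
{'clock': np.float64(7.1), 'tcp_pos': array([624.849, 204.681, 220.576]), 'tool_rot': array([-0.   ,  0.998,  0.066,  0.   ]), 'qpos': array([-0.43 ,  0.667,  0.121,  1.523, -0.092,  0.957, -1.72 ]), 'contact_force': array([ 0.166, -0.076, -3.15 ]), 'finger_gap': np.float64(9.095)}
```

View pics/m2.png

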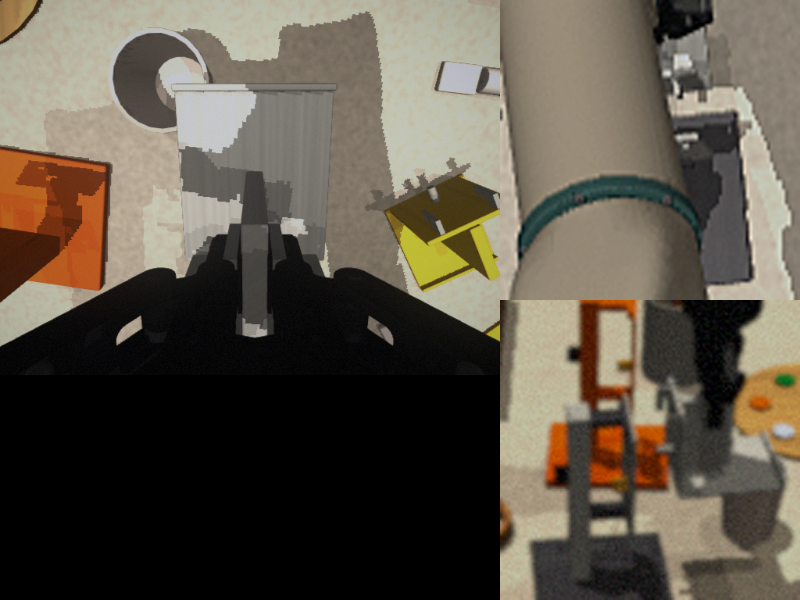

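Run:
```python
from fit import *
T=load('top0'); g=cv2.cvtColor(T['frame'],cv2.COLOR_RGB2GRAY).astype(np.float32)
print(g[238:248,210:258].astype(int).tolist().__str__().replace('],','],\n'))
t2=load('top2'); print(proj(t2,W([587.1,200.4,3.27],[(0,0,70)])))
```

```text
[[122, 122, 121, 121, 123, 123, 125, 130, 43, 52, 54, 54, 55, 56, 54, 53, 56, 54, 56, 54, 57, 56, 55, 53, 55, 55, 54, 37, 38, 39, 38, 38, 38, 40, 25, 25, 23, 23, 22, 23, 26, 27, 28, 31, 31, 33, 33, 32],
 [124, 122, 121, 123, 124, 124, 124, 130, 53, 55, 57, 53, 56, 56, 55, 52, 56, 54, 54, 54, 54, 55, 52, 51, 50, 53, 51, 21, 20, 19, 18, 18, 19, 20, 43, 42, 69, 68, 68, 95, 72, 26, 29, 32, 34, 33, 32, 32],
 [122, 122, 123, 122, 124, 123, 124, 130, 51, 53, 53, 52, 54, 53, 51, 49, 52, 49, 49, 50, 48, 45, 47, 45, 64, 62, 71, 67, 67, 94, 92, 119, 118, 118, 122, 120, 125, 124, 124, 132, 132, 25, 31, 34, 32, 32, 32, 31],
 [121, 121, 122, 121, 123, 121, 124, 129, 61, 45, 47, 44, 45, 46, 63, 62, 81, 80, 80, 99, 98, 117, 117, 119, 123, 122, 123, 124, 123, 130, 129, 120, 117, 105, 105, 105, 89, 90, 81, 84, 90, 27, 32, 31, 33, 33, 32, 34],
 [122, 121, 123, 123, 123, 122, 123, 127, 89, 96, 97, 116, 115, 117, 120, 119, 124, 125, 124, 129, 128, 121, 122, 92, 92, 93, 109, 96, 95, 88, 88, 73, 61, 47, 56, 65, 47, 53, 28, 30, 33, 34, 36, 33, 31, 33, 33, 33],
 [122, 123, 124, 123, 122, 123, 125, 129, 123, 
[... 305 characters left out ...]
, 28, 37, 46, 81, 75, 36, 40, 38, 40, 40, 39, 34, 33, 33, 32],
 [123, 123, 124, 123, 124, 127, 93, 46, 33, 27, 37, 53, 55, 55, 55, 55, 55, 47, 55, 56, 57, 57, 56, 57, 58, 58, 17, 34, 29, 41, 46, 42, 42, 44, 36, 38, 35, 36, 37, 39, 39, 40, 39, 40, 36, 34, 29, 31],
 [121, 124, 124, 123, 123, 123, 121, 116, 70, 29, 41, 41, 41, 48, 36, 43, 35, 44, 57, 57, 56, 56, 57, 56, 56, 58, 24, 59, 42, 57, 76, 58, 50, 63, 54, 30, 40, 40, 40, 40, 31, 40, 40, 40, 41, 34, 40, 55],
 [121, 122, 124, 123, 121, 123, 126, 129, 124, 38, 40, 37, 36, 39, 34, 37, 31, 46, 59, 57, 58, 55, 56, 57, 58, 59, 38, 51, 50, 64, 86, 65, 40, 44, 41, 32, 34, 34, 34, 40, 36, 38, 40, 39, 37, 32, 56, 60]]
[[239.62237592 231.72060635]]
```

Run:
```python
from fit import *
T=load('top0')
a=onz(T,[(221,242.8),(239,240.95),(249,239.95)],221);d=a[2]-a[0];print(a.round(1).tolist(),np.degrees(np.arctan2(d[0],-d[1])))
print('mid',onz(T,[(232.9,241.6)],221), 'right end',onz(T,[(250.5,239.85)],221))
g=cv2.cvtColor(T['frame'],cv2.COLOR_RGB2GRAY)
# base outline: front edge and right edge rows
for c in (222,230,240,250,260): print(c,g[228:242,c].tolist())
for r in (240,255,270,285): print(r,g[r,256:280].tolist(),g[r,210:228].tolist())
```

```text
[[541.1, 223.5, 221.0], [545.3, 182.9, 221.0], [547.6, 160.3, 221.0]] 5.8791071307863385
mid [[543.85406657 196.68765666 221.        ]] right end [[547.85107606 156.952186   221.        ]]
222 [122, 122, 124, 122, 123, 125, 128, 114, 75, 53, 55, 56, 54, 45]
230 [124, 123, 123, 123, 124, 125, 131, 85, 48, 56, 57, 54, 48, 98]
240 [122, 122, 124, 124, 126, 132, 86, 47, 52, 57, 38, 18, 92, 129]
250 [122, 122, 123, 127, 107, 66, 50, 56, 59, 40, 26, 72, 132, 90]
260 [124, 125, 127, 107, 68, 50, 55, 58, 41, 29, 32, 32, 33, 34]
240 [32, 31, 31, 34, 33, 32, 33, 29, 24, 82, 118, 128, 123, 124, 124, 123, 123, 123, 121, 120, 122, 124, 124, 123] [122, 122, 123, 122, 124, 123, 124, 130, 51, 53, 53, 52, 54, 53, 51, 49, 52, 49]
255 [32, 32, 30, 60, 56, 58, 55, 57, 56, 30, 76, 129, 124, 123, 123, 123, 124, 122, 123, 122, 122, 124, 123, 123] [114, 113, 110, 108, 111, 111, 111, 108, 116, 66, 48, 49, 47, 47, 56, 53, 53, 48]
270 [50, 50, 51, 50, 48, 49, 56, 54, 55, 57, 54, 30, 136, 126, 123, 123, 123, 122, 123, 123, 123, 122, 124, 123] [122, 121, 122, 105, 108, 111, 107, 108, 111, 114, 84, 43, 48, 49, 50, 50, 47, 49]
285 [58, 58, 57, 59, 59, 58, 56, 56, 57, 56, 60, 64, 17, 79, 129, 122, 121, 122, 123, 122, 121, 123, 123, 122] [121, 120, 121, 122, 124, 124, 122, 120, 121, 121, 122, 130, 47, 55, 56, 56, 58, 55]
```

Emit:
play_rows([
  [0,0,0.1,0,0,0.2,1],
  [0,0,0.22,0,0,0.5,1],
  [0,0,0.22,0,0,0.7,1],
  [0,0,0.22,0,0,0.775,1],
  [0,0,0.22,0,0,0.775,1],
  [0,0,0.22,0,0,0.775,1],
  [0,0,0.22,0,0,0.775,1],
])

```text
clock: 7.98
tcp_pos: [625.0, 205.1, 190.0]
tool_rot: [-0.0, 0.999, 0.051, 0.0]
contact_force: [0.4, -0.3, -4.2]
finger_gap: 9.5
grip_force: 52.7
```

Emit:
play_rows([
  [0,0,0,-0.1,0,0,1],
  [0,0,0,-0.25,0,0,1],
  [0,0,0,-0.4,0,0,1],
  [0,0,0,-0.5,0,0,1],
  [0,0,0,-0.55,0,0,1],
  [0,0,0,-0.6,0,0,1],
  [0,0,0,-0.6,0,0,1],
])

```text
clock: 8.85
tcp_pos: [600.8, 202.6, 189.5]
tool_rot: [0.0, 0.999, 0.051, 0.0]
contact_force: [0.4, -0.7, -4.2]
finger_gap: 9.4
grip_force: 52.7
```

Emit:
play_rows([
  [0,0,0,-0.04,0,0,1],
  [0,0,0,-0.08,0,0,1],
  [0,0,0,-0.11,0,0,1],
  [0,0,0,-0.11,0,0,1],
])

```text
clock: 9.35
tcp_pos: [596.4, 202.2, 189.5]
tool_rot: [-0.0, 0.999, 0.051, -0.0]
contact_force: [-0.5, 0.4, -2.8]
finger_gap: 9.6
grip_force: 52.7
```

Emit:
play_rows([
  [0,0,0,-0.02,0,0,1],
  [0,0,0,-0.04,0,0,1],
  [0,0,0,-0.04,0,0,1],
])

```text
clock: 9.72
tcp_pos: [594.8, 202.0, 189.5]
tool_rot: [0.0, 0.999, 0.051, -0.0]
contact_force: [0.3, -0.8, -2.9]
finger_gap: 9.2
grip_force: 52.7
```

Emit:
play_rows([
  [0,0,0,-0.02,0,0,1],
  [0,0,0,-0.04,0,0,1],
  [0,0,0,-0.04,0,0,1],
])

```text
clock: 10.1
tcp_pos: [593.2, 201.8, 189.5]
tool_rot: [-0.0, 0.999, 0.051, -0.0]
contact_force: [0.4, -0.5, -4.1]
finger_gap: 9.3
grip_force: 52.7
```

Emit:
play_rows([
  [0,0,0,-0.02,0,0,1],
  [0,0,0,-0.04,0,0,1],
  [0,0,0,-0.05,0,0,1],
  [0,0,0,-0.05,0,0,1],
])

```text
clock: 10.6
tcp_pos: [591.3, 201.6, 189.5]
tool_rot: [-0.0, 0.999, 0.051, 0.0]
contact_force: [0.3, -0.5, -3.6]
finger_gap: 9.3
grip_force: 52.7
```

Emit:
play_rows([
  [0,0,0,-0.02,0,0,1],
  [0,0,0,-0.04,0,0,1],
  [0,0,0,-0.05,0,0,1],
  [0,0,0,-0.05,0,0,1],
])

```text
clock: 11.1
tcp_pos: [589.3, 201.4, 189.5]
tool_rot: [-0.0, 0.999, 0.051, 0.0]
contact_force: [-0.4, 0.9, -3.9]
finger_gap: 9.1
grip_force: 52.7
```

Emit:
play_rows([
  [0,0,0,-0.02,0,0,1],
  [0,0,0,-0.04,0,0,1],
  [0,0,0,-0.05,0,0,1],
  [0,0,0,-0.05,0,0,1],
])

```text
clock: 11.6
tcp_pos: [587.3, 201.2, 189.5]
tool_rot: [-0.0, 0.999, 0.051, -0.0]
contact_force: [1.3, -0.6, -3.8]
finger_gap: 9.4
grip_force: 52.7
```

Emit:
play_rows([
  [0,0,0,-0.02,0,0,1],
  [0,0,0,-0.04,0,0,1],
  [0,0,0,-0.05,0,0,1],
  [0,0,0,-0.05,0,0,1],
])

```text
clock: 12.1
tcp_pos: [585.3, 201.0, 189.5]
tool_rot: [-0.0, 0.999, 0.051, 0.0]
contact_force: [0.1, 0.1, -3.1]
finger_gap: 9.5
grip_force: 52.7
```

Emit:
play_rows([
  [0,0,0,-0.02,0,0,1],
  [0,0,0,-0.03,0,0,1],
  [0,0,0,-0.03,0,0,1],
])

```text
clock: 12.48
tcp_pos: [584.4, 200.9, 189.6]
tool_rot: [-0.0, 0.999, 0.051, 0.0]
contact_force: [0.4, -1.1, -4.2]
finger_gap: 9.2
grip_force: 52.7
```

Emit:
play_rows([
  [0,0,0,-0.02,0,0,1],
  [0,0,0,-0.03,0,0,1],
  [0,0,0,-0.03,0,0,1],
])

```text
clock: 12.85
tcp_pos: [583.9, 200.9, 189.8]
tool_rot: [-0.0, 0.999, 0.051, 0.001]
contact_force: [3.3, 0.4, -4.7]
finger_gap: 9.0
grip_force: 52.6
```

Emit:
play_rows([
  [0,0,0,0.03,0,0,1],
  [0,0,0,0.03,0,0.03,1],
  [0,0,0,0.03,0,0.06,1],
  [0,0,0,0.03,0,0.1,1],
  [0,0,0,0.03,0,0.1,1],
])

```text
clock: 13.48
tcp_pos: [584.2, 200.9, 185.3]
tool_rot: [0.0, 0.999, 0.051, 0.0]
contact_force: [2.6, 0.3, -3.3]
finger_gap: 9.5
grip_force: 52.7
```

Emit:
play_rows([
  [0,0,0,0,0,0.02,1],
  [0,0,0,0,0,0.04,1],
  [0,0,0,0,0,0.05,1],
  [0,0,0,0,0,0.05,1],
])

```text
clock: 13.98
tcp_pos: [584.2, 200.9, 183.5]
tool_rot: [-0.0, 0.999, 0.051, 0.0]
contact_force: [3.3, 0.6, -2.9]
finger_gap: 9.4
grip_force: 52.8
```

Run:
```python
from h import *
grab('side','s3'); i=cv2.imread('pics/s3.png')[105:195,280:400]
cv2.imwrite('pics/s3c.png',cv2.convertScaleAbs(cv2.resize(i,(800,600),interpolation=cv2.INTER_CUBIC),alpha=1.5))
print(np.mean([status.sense()['contact_force']],0))
```

```text
[ 2.56474582  0.25344697 -2.78988079]
```

View pics/s3c.png

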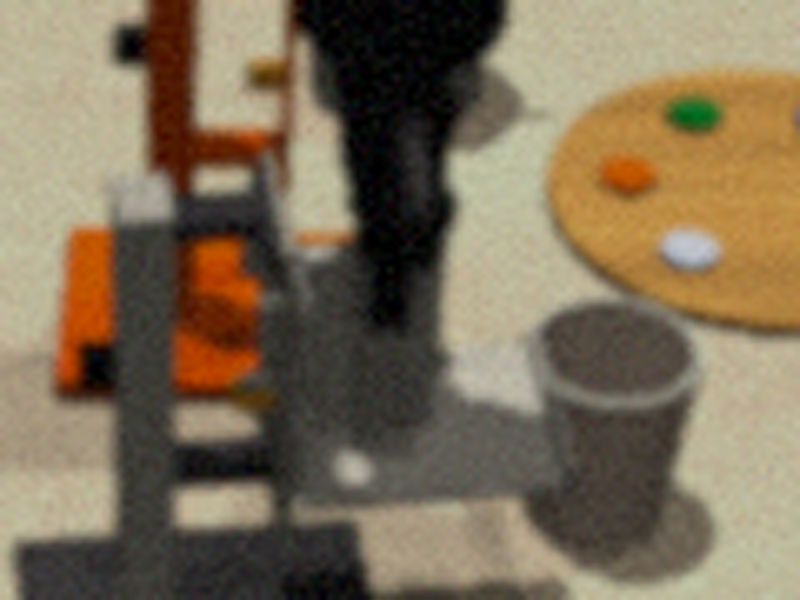

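Emit:
play_rows([
  [0,0,0,0.01,0,0.03,1],
  [0,0,0,0.01,0,0.05,1],
  [0,0,0,0.01,0,0.05,1],
])

```text
clock: 14.4
tcp_pos: [584.4, 201.1, 181.8]
tool_rot: [-0.0, 0.999, 0.051, -0.0]
contact_force: [1.5, 0.5, 1.0]
finger_gap: 9.5
grip_force: 53.4
```

Emit:
play_rows([
  [0,0,0,0,0,0.03,1],
  [0,0,0,0,0,0.05,1],
  [0,0,0,0,0,0.05,1],
])

```text
clock: 14.78
tcp_pos: [584.5, 202.4, 180.0]
tool_rot: [-0.001, 0.999, 0.051, 0.0]
contact_force: [0.5, 3.1, 4.7]
finger_gap: 9.1
grip_force: 54.0
```

Emit:
play_rows([
  [0,0,0,0,0,0.03,1],
  [0,0,0,0,0,0.05,1],
  [0,0,0,0,0,0.05,1],
])

```text
clock: 15.15
tcp_pos: [585.0, 202.1, 178.9]
tool_rot: [-0.001, 0.999, 0.051, 0.001]
contact_force: [0.3, 2.5, 9.3]
finger_gap: 8.9
grip_force: 55.0
```

Emit:
play_rows([
  [0,0,0,0,-0.02,0.03,1],
  [0,0,0,0,-0.03,0.05,1],
  [0,0,0,0,-0.03,0.05,1],
])

```text
clock: 15.52
tcp_pos: [585.6, 202.3, 176.9]
tool_rot: [-0.0, 0.999, 0.051, 0.001]
contact_force: [0.6, 1.0, 8.6]
finger_gap: 9.1
grip_force: 54.9
```

Emit:
play_rows([
  [0,0,0,0,0,0.03,1],
  [0,0,0,0,0,0.04,1],
  [0,0,0,0,0,0.04,1],
])

```text
clock: 15.9
tcp_pos: [585.2, 202.2, 174.1]
tool_rot: [-0.0, 0.999, 0.051, 0.001]
contact_force: [3.4, 1.9, 2.9]
finger_gap: 9.4
grip_force: 53.8
```

Emit:
play_rows([
  [0,0,0,0,0,0.02,1],
  [0,0,0,0,0,0.03,1],
  [0,0,0,0,0,0.03,1],
])

```text
clock: 16.27
tcp_pos: [585.0, 202.1, 172.4]
tool_rot: [0.0, 0.999, 0.051, 0.001]
contact_force: [5.0, 1.8, -2.3]
finger_gap: 9.2
grip_force: 53.2
```

Emit:
play_rows([
  [0,0,0,0,0,0.02,1],
  [0,0,0,0,0,0.03,1],
  [0,0,0,0,0,0.03,1],
])

```text
clock: 16.65
tcp_pos: [584.8, 202.1, 170.7]
tool_rot: [0.0, 0.999, 0.051, 0.0]
contact_force: [6.4, 2.3, -4.4]
finger_gap: 9.1
grip_force: 52.8
```

Emit:
play_rows([
  [0,0,0,0,0,0.02,1],
  [0,0,0,0,0,0.03,1],
  [0,0,0,0,0,0.03,1],
])

```text
clock: 17.02
tcp_pos: [584.8, 202.5, 169.5]
tool_rot: [-0.0, 0.999, 0.051, 0.0]
contact_force: [4.6, 2.3, -4.7]
finger_gap: 9.5
grip_force: 52.8
```

Emit:
play_rows([
  [0,0,0,0.01,-0.01,0.02,1],
  [0,0,0,0.02,-0.02,0.03,1],
  [0,0,0,0.02,-0.02,0.03,1],
])

```text
clock: 17.4
tcp_pos: [584.9, 202.6, 168.6]
tool_rot: [0.0, 0.999, 0.051, -0.0]
contact_force: [4.4, 0.8, -3.1]
finger_gap: 9.4
grip_force: 53.0
```

Emit:
play_rows([
  [0,0,0,0,0,0.02,1],
  [0,0,0,0,0,0.02,1],
  [0,0,0,0,0,0.02,1],
])

```text
clock: 17.77
tcp_pos: [584.9, 202.6, 168.1]
tool_rot: [0.0, 0.999, 0.051, -0.0]
contact_force: [3.7, -0.2, -2.5]
finger_gap: 9.2
grip_force: 52.8
```

Emit:
play_rows([
  [0,0,0,0,0,0.02,1],
  [0,0,0,0,0,0.03,1],
  [0,0,0,0,0,0.03,1],
])

```text
clock: 18.15
tcp_pos: [585.1, 202.8, 167.7]
tool_rot: [0.0, 0.999, 0.051, 0.0]
contact_force: [2.1, -1.3, 3.9]
finger_gap: 8.8
grip_force: 54.1
```

Emit:
play_rows([
  [0,0,0,0,0,0.02,1],
  [0,0,0,0,0,0.02,1],
  [0,0,0,0,0,0.02,1],
])

```text
clock: 18.52
tcp_pos: [585.3, 202.8, 167.5]
tool_rot: [-0.0, 0.999, 0.051, 0.0]
contact_force: [1.2, -1.4, 9.3]
finger_gap: 9.0
grip_force: 55.0
```

Emit:
play_rows([
  [0,0,0,0,0,-0.03,1],
  [0,0,0,0,0,-0.03,0.5],
  [0,0,0,0,0,-0.03,0],
  [0,0,0,0,0,-0.03,0],
  [0,0,0,0,0,-0.03,0],
  [0,0,0,0,0,-0.4,0],
  [0,0,0,0,0,-1.0,0],
  [0,0,0,0,0,-2.0,0],
  [0,0,0,0,0,-3.0,0],
  [0,0,0,0,0,-3.5,0],
  [0,0,0,0,0,-3.5,0],
])

```text
clock: 19.9
tcp_pos: [586.2, 203.3, 309.0]
tool_rot: [-0.001, 0.999, 0.051, 0.002]
contact_force: [-0.1, -0.4, 0.3]
finger_gap: 42.2
grip_force: 0.0
```

Run:
```python
from h import *
grab('side','s4'); i=cv2.imread('pics/s4.png')[105:195,280:400]
a=cv2.convertScaleAbs(cv2.resize(i,(400,300),interpolation=cv2.INTER_CUBIC),alpha=1.5)
grab('wrist','w4'); b=cv2.resize(cv2.imread('pics/w4.png'),(400,300))
cv2.imwrite('pics/m4.png',np.hstack([a,b]))
print(status.sense()['contact_force'],status.sense()['tcp_pos'])
```

```text
[-0.05645778 -0.14433771 -0.48237696] [584.71675798 202.91029039 306.13271766]
```

View pics/m4.png

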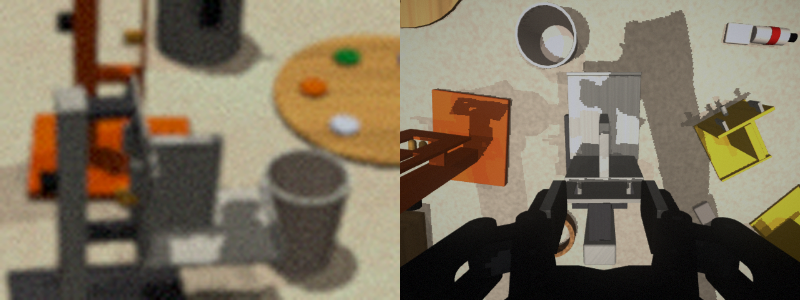

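The bracket hangs level and square on the plate. The gripper is clear and the cup hasn't moved. Handing in now.

```bash
python3 -c "
from workcell import manip; print(manip.hand_in())"
```

```text
the job is handed in; nothing more can be done
None
```

The shelf hangs by both claws, pressed past the clip to about 97.5 mm and released; the job was handed in at about 20 s of the 72 s allowed, and no verdict came back.

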